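# Load the welder's feed magazine: spacer first, then the cell

## Robot

A 6-joint arm with a two-finger parallel gripper is mounted at the origin on the work surface. World frame = base frame: x ahead of the robot, y to its left, z up, the work surface at z = 0. Lengths are in m, angles in rad, forces in N, time in s.
With the tool pointing down it reaches from about 0.275 to 0.725 m from the base axis. Payload 5.6 kg.
Tool frame: the origin (TCP) lies between the finger pads; the fingertips stand 19 mm ahead of it and the grasp point (between the pads) is the TCP; z points along the fingers, y is the line along which they close (so a half turn about z gives the same grasp; the last joint's range is limited). The gripper opens to 85 mm and grips with 20 to 120 N. Pads are 22 mm wide; open, the fingers measure 114 mm over their backs; the gripper's body (76 mm by 85 mm) begins 54 mm behind the grasp point. The pads swing forward as they close: fully open they stand 13 mm farther back than shut.
Start: joints at [1.58, 0.255, 0.108, 0, -1.424, -0.285], TCP at [0.15, 0.529, 0.25] pointing down, gripper open.
Joint ranges: [-2.95, 2.95], [-1.21, 1.97], [-1.09, 1.5], [-2.87, 1.71], [-2.94, -0.07], [-3.05, 3.05]. Speed limits (rad/s): [2.57, 2.57, 3.14, 3.14, 3.14, 3.14].

## Interface

Orientations are given as a unit quaternion [x, y, z, w].
In Python, from bench import * gives the robot as it stands.
- The arm moves only by the shell command python3 -m handwheel 'ROWS' [FORCE]. ROWS is JSON, a list of rows, each a list of 5 numbers: the opening, from -1 (shut) to 1 (fully open), then the shift along the tool's x, y, z each as a share of 50 cm, from -1 to 1, then the turn about the tool's z as a share of 180 degrees, from -1 to 1. In form: [[claw, dx, dy, dz, twist], ...]. A call has 1 to 10 rows; each row is the pose to reach, as a shift and turn from the pose commanded when the call began, along the tool's axes at that moment, turning the shorter way round; what a row does not reach only later rows make up. A row lasts 1/10 s, in which the tool goes at most 50 mm and 8.59 degrees, less where a joint would pass 70% of its speed; a pose out of reach is approached as far as the arm can. A call with a number of a shift or a turn outside -1 to 1 is refused whole. A call with a gripper value outside its range is refused whole. The fingers move at their own pace and stop on an object; FORCE is the grip in N (left out, the last holds). Time passes only in rows, so rows that repeat a pose let the fingers close. It gives the time, the measured TCP pose, the force, the opening and the grip force at its end, in the units of the state.
- get_obs(): the state, without advancing time (a new reading comes with each control period).
- get_image(name): name is "side" or "top"; returns a dict with "img" (480x640x3 uint8, red, green, blue), "fx", "fy", "cx", "cy" (pixels), "R" (3x3) and "t" (3): a world point X has camera coordinates R X + t. Camera axes: x right, y down, z forward; pixel columns grow to the right and rows downward; lengths in m; the calibration is good to about 2 mm. A picture is of the moment at which its call begins. There is no depth.
- sign_off(): hands the job in; it is judged then, once.
The state is a dict: "clock": time; "qpos": joint angles; "qvel": joint speeds; "joint_efforts": joint torques, N m; "ee_pos": TCP position; "tool_rot": TCP orientation; "force": force on the tool from outside, world axes, zero at the start; "ft_torque": the same for the moment, N m; "opening": finger opening in m; "gripper_force": force on a finger pad.
Only numpy, scipy, OpenCV 4.12 (cv2) and the standard library are available. Lean on these libraries where they do the work, as an engineer would, in place of code of your own. Each camera call takes 0.05 s, during which the arm holds its last target. There are 200 camera calls.

## Task

Load the battery welder's upright feed magazine through the funnel on top of its clear tube: first the thick white spacer, so that it lies at the bottom and will come out first, then the thick cell on top of it, with its metal button still up. Leave both standing upright in the tube; the slim cell and the slim spacer are the wrong size and do not belong in it.

Things in the scene. Friction and masses are not known exactly. Their poses are not given: they have to be found in the camera images.
- magazine: Fixed magazine: clear upright round tube, 46 mm bore, on a 15 mm thick base (the tube's floor), with an open aluminium funnel on top: bore ends 96 mm above the bench, funnel widens to 71 mm inside, 79 outside, at its rim 118 mm up. Origin on the tube's axis at bench height, z up. Base 76 mm wide, from x -45 to +110 mm; on its +x side a shut gate (55 mm high) and outfeed track.
- spacer: Thick spacer: plain white plastic cylinder 33 mm in diameter and 45 mm tall with a 12 mm hole through it along its axis, standing upright on the bench, about 45 g. Origin at the centre of its underside, z up along its axis. A slim white one 18 mm in diameter and 42 mm tall also stands on the bench: not wanted.
- cell: Thick battery cell: lilac-sleeved cylinder 33 mm in diameter and 70 mm tall with a white ring and a small metal button on its top, standing upright on the bench, about 140 g. Origin at the centre of its underside, z up along its axis towards the button. A slim lilac one 18 mm in diameter and 65 mm tall also stands on the bench: not wanted.
Not all that is in view belongs to the job. Leave any turquoise look-alike of the magazine alone.

How it is judged:
On the way:
1. the thick spacer rests at the bottom of the magazine's tube, released, and the cell is not in it (horizontal distance between spacer and magazine below 0.012 m and z of spacer in the frame of magazine below 0.022 m and angle between spacer's own z axis and vertical below 0.2 rad and contact force between spacer and the fingers below 0.1 N and horizontal distance between cell and magazine above 0.03 m), for 0.2 s.
At the end, for the whole second after the job is handed in: Spacer upright within 11 degrees on the tube's floor: underside under 22 mm above the bench, within 12 mm of the tube's axis. Cell upright (button up, within 11 degrees) on it: underside 52 to 68 mm above the bench, within 14 mm of the axis. Both at rest (under 50 mm/s) (horizontal distance between spacer and magazine below 0.012 m and z of spacer in the frame of magazine below 0.022 m and angle between each of spacer, cell's own z axis and vertical below 0.2 rad and horizontal distance between cell and magazine below 0.014 m and z of cell in the frame of magazine between 0.052 and 0.068 m and linear speed of each of spacer, cell below 0.05 m/s); the robot touches nothing.
It also fails if it takes over 56 s, if anything falls off the work surface, if the arm or the gripper's body presses on something with over 40 N, if the wrist force passes 120 N, or if a joint passes its speed limit or range.

## Working session

There is one attempt and no reset: what is moved stays moved. The work goes in short steps, Python scripts to look and compute and a shell command to move; the robot and the scene stay as the last step left them, time stands still between calls to the robot, and variables do not carry over. Pictures are saved under pics/ and viewed, at most 10 in all, crops included, and the job is handed in when it is done.

```bash
mkdir -p pics
cat > h.py <<'E'
from bench import *
import numpy as np, cv2
def snap(n):
    d=get_image(n); d['R']=np.array(d['R']);d['t']=np.array(d['t']); return d
def ray(d,u,v):
    c=-d['R'].T@d['t']; r=d['R'].T@np.array([(u-d['cx'])/d['fx'],(v-d['cy'])/d['fy'],1]); return c,r
def plane(d,u,v,z):
    c,r=ray(d,u,v); return c+r*(z-c[2])/r[2]
def two(d1,p1,d2,p2):
    c1,r1=ray(d1,*p1);c2,r2=ray(d2,*p2)
    s=np.linalg.lstsq(np.c_[r1,-r2],c2-c1,rcond=None)[0]
    a=c1+s[0]*r1;b=c2+s[1]*r2; return (a+b)/2,np.linalg.norm(a-b)
def proj(d,X):
    p=d['R']@np.array(X)+d['t']; return d['fx']*p[0]/p[2]+d['cx'],d['fy']*p[1]/p[2]+d['cy']
def save(d,n): cv2.imwrite('pics/'+n+'.png',d['img'][:,:,::-1])
E
python3 - <<'E'
from h import *
for n in('top','side'):
    d=snap(n); save(d,n+'0'); print(n,-d['R'].T@d['t'],d['R'][2],d['fx'])
o=get_obs();print(o)
E
```

```text
top [0.36255182 0.06390294 1.01909331] [ 9.37598144e-02 -3.48061302e-04 -9.95594785e-01] 599.033173228351
side [-0.10104152 -0.56332583  0.84847742] [ 0.45854393  0.54916497 -0.69868111] 590.715313824101
{'clock': 0.1, 'qpos': array([ 1.57961797e+00,  2.55704065e-01,  1.07137977e-01, -3.73602134e-04,
       -1.42389961e+00, -2.84624641e-01]), 'qvel': array([ 0.00065734, -0.00023299,  0.00361472,  0.00222931, -0.00287724,
       -0.00018844]), 'joint_efforts': array([-1.97015237e-03, -3.87602305e+01,  2.38473898e+01,  5.37790418e+00,
       -3.81024336e-03,  1.61523147e-06]), 'ee_pos': array([0.1496138 , 0.52884293, 0.24948665]), 'tool_rot': array([ 9.90502505e-01, -1.37492022e-01, -6.07523260e-05,  8.52729805e-04]), 'force': array([ 0.36725384, -0.121654  , -0.3526621 ]), 'ft_torque': array([ 0.02511696, -0.04314937, -0.01341422]), 'gripper_force': 0.0, 'opening': 0.08531073999880887}
```

View pics/top0.png

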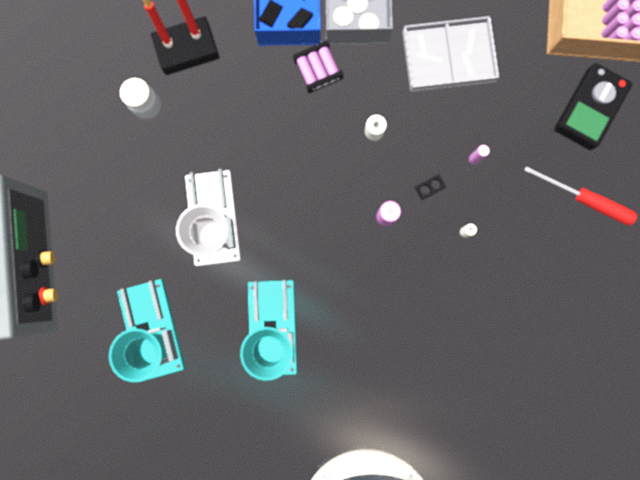

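View pics/side0.png

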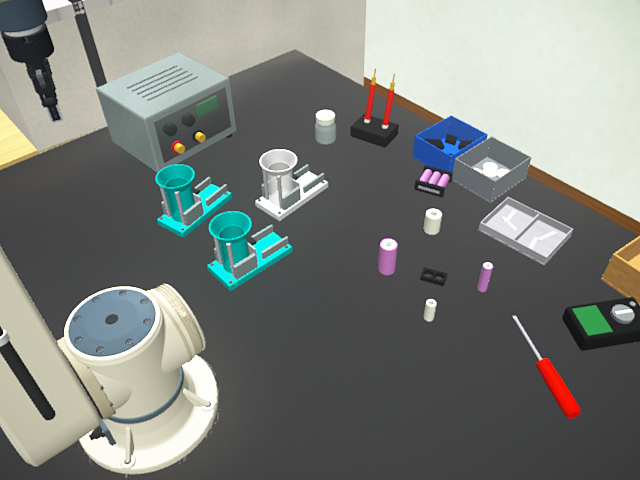

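Top view: the magazine is the white one, with its rim at about (203,230) in top and (279,160) in side. The two turquoise ones are decoys. Candidates:
- **Spacer:** top (376,125)/side (432,221) is thick; (468,230)/(430,310) is slim; the jar at (139,98) is not a spacer. I pick the first, since it is the wide one with a hole.
- **Cell:** (389,212)/(388,257) is thick; (480,154)/(485,277) is slim. I pick the first, since it is the wide one.

I'll confirm with one enlarged crop.

Run:
```python
from h import *
T=snap('top');S=snap('side')
def crop(d,u,v,w,h):
    c=d['img'][v-h//2:v+h//2,u-w//2:u+w//2]; return cv2.resize(c,(266,300),interpolation=cv2.INTER_CUBIC)
m=np.vstack([np.hstack([crop(T,376,126,44,50),crop(T,389,212,44,50),crop(T,208,220,106,120)]),
np.hstack([crop(S,432,221,44,50),crop(S,388,257,44,50),crop(S,285,180,106,120)])])
cv2.imwrite('pics/m.png',m[:,:,::-1])
# whole silhouettes
for d,n,boxes in((T,'T',dict(sp=(355,105,395,150),ce=(370,190,410,235),mag=(165,160,245,275))),(S,'S',dict(sp=(415,200,450,245),ce=(370,230,405,285),mag=(245,140,335,225)))):
    for k,(a,b,c,e) in boxes.items():
        g=d['img'][b:e,a:c].astype(int)
        mk=((g.max(2)>(110))).astype(np.uint8)
        cs=cv2.findContours(mk,cv2.RETR_EXTERNAL,cv2.CHAIN_APPROX_NONE)[0]; q=max(cs,key=cv2.contourArea)+[a,b]
        print(n,k,cv2.boundingRect(q),cv2.minAreaRect(q),cv2.contourArea(q))
```

```text
T sp (364, 114, 24, 27) ((375.5, 127.0), (26.0, 23.0), 90.0) 472.5
T ce (376, 200, 26, 26) ((388.25006103515625, 212.7500457763672), (22.62741470336914, 27.577163696289062), 45.0) 478.5
T mag (174, 168, 71, 107) ((205.77967834472656, 224.19610595703125), (109.91409301757812, 64.87921142578125), 81.40408325195312) 5193.5
S sp (423, 208, 20, 27) ((432.47991943359375, 221.13998413085938), (17.111984252929688, 26.728639602661133), 8.130102157592773) 382.0
S ce (378, 238, 20, 38) ((386.96337890625, 256.3292541503906), (17.889907836914062, 37.32585906982422), 6.340191841125488) 566.5
S mag (255, 149, 74, 72) ((284.187255859375, 185.72361755371094), (72.85684967041016, 65.72606658935547), 34.114471435546875) 3012.0
```

View pics/m.png

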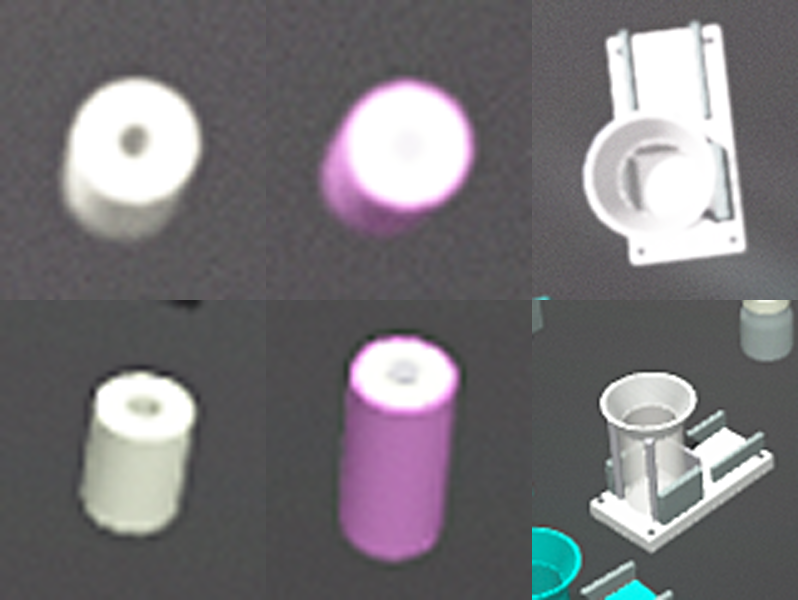

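The crops confirm it: thick holed spacer (top face top (376,124)/side (433.5,213)), thick cell with button (top (390.5,211)/side (388.5,244)), and the white clear magazine (rim top (201.6,229.5)/side (278,162)).

Run:
```python
from h import *
T=snap('top');S=snap('side')
P=dict(sp=((375.6,123.9),(433.4,213.1)),ce=((390.2,210.8),(388.3,243.8)),mag=((201.2,229.2),(277.8,161.7)))
H=dict(sp=(.045,.0165),ce=(.070,.0165),mag=(.118,.0395))
big=[]
for k,(a,b) in P.items():
    X,e=two(T,a,S,b); print(k,X.round(4),'gap',round(e,4),'top-only',plane(T,*a,H[k][0])[:2].round(4),'side-only',plane(S,*b,H[k][0])[:2].round(4))
    r=[]
    for d,p in((T,a),(S,b)):
        s=4 if k=='mag' else 8; w=266//(2*s);h=300//(2*s); u0,v0=int(p[0])-w,int(p[1])-h
        c=cv2.resize(d['img'][v0:v0+2*h,u0:u0+2*w],None,fx=s,fy=s,interpolation=cv2.INTER_CUBIC)
        pts=[[(q[0]-u0+.5)*s,(q[1]-v0+.5)*s] for q in (proj(d,X+[H[k][1]*np.cos(t),H[k][1]*np.sin(t),0]) for t in np.linspace(0,6.28,60))]
        cv2.polylines(c,[np.int32(pts)],True,(255,0,0),1); r.append(cv2.resize(c,(266,300)))
    big.append(np.vstack(r))
cv2.imwrite('pics/chk.png',np.hstack(big)[:,:,::-1])
```

```text
sp [ 0.6465 -0.0246  0.0444] gap 0.0009 top-only [ 0.6467 -0.0249] side-only [ 0.6455 -0.0249]
ce [ 0.4965 -0.0423  0.0692] gap 0.0014 top-only [ 0.497  -0.0427] side-only [ 0.4952 -0.0425]
mag [0.4666 0.2508 0.1125] gap 0.0009 top-only [0.4663 0.2494] side-only [0.4619 0.245 ]
```

View pics/chk.png

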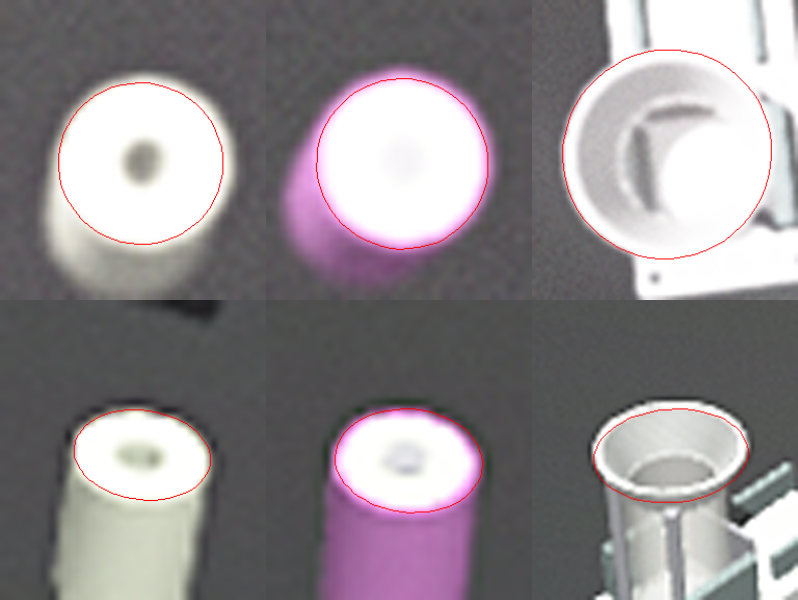

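The thick spacer and cell fits lie on their faces; the side view puts the magazine rim about 1.5 px higher, so z is about 0.117. I'll use the magazine at (0.4655, 0.2487), the spacer at (0.646, -0.0248) and the cell at (0.4963, -0.0425).

```bash
cat > go.py <<'E'
import sys
from bench import *
import numpy as np
from scipy.spatial.transform import Rotation as Ro
o=get_obs();t=np.array(list(map(float,sys.argv[1:4])))
print('shares',(Ro.from_quat(o['tool_rot']).inv().apply(t-o['ee_pos'])/.5).round(4),o['ee_pos'].round(4),o['tool_rot'].round(3),round(o['clock'],2))
E
python3 -m handwheel '[[1,0.628,0.398,0,0],[1,0.628,0.398,0,0],[1,0.628,0.398,0,0],[1,0.628,0.398,0,0],[1,0.628,0.398,0,0],[1,0.628,0.398,0,0],[1,0.628,0.398,0,0],[1,0.628,0.398,0,0],[1,0.628,0.398,0,0],[1,0.628,0.398,0,0]]' 40
python3 go.py .646 -.0248 .14
```

```text
clock: 1.3
ee_pos: [0.3978, 0.2519, 0.2502]
tool_rot: [0.99, -0.138, -0.0, -0.0]
force: [-0.9, -0.2, -0.1]
opening: 0.0854
gripper_force: 0.0
shares [0.629  0.3963 0.2202] [0.3978 0.2519 0.2502] [ 0.99  -0.138 -0.    -0.   ] 1.3
```

```bash
python3 -m handwheel '[[1,0.629,0.396,0.22,0],[1,0.629,0.396,0.22,0],[1,0.629,0.396,0.22,0],[1,0.629,0.396,0.22,0],[1,0.629,0.396,0.22,0],[1,0.629,0.396,0.22,0],[1,0.629,0.396,0.22,0],[1,0.629,0.396,0.22,0],[1,0.629,0.396,0.22,0],[1,0.629,0.396,0.22,0]]' 
python3 go.py .646 -.0248 .038
```

```text
clock: 2.3
ee_pos: [0.6464, -0.0233, 0.1392]
tool_rot: [0.991, -0.137, -0.001, 0.0]
force: [-0.1, 0.4, -1.4]
opening: 0.0856
gripper_force: 0.0
shares [0.0004 0.0029 0.2025] [ 0.6464 -0.0233  0.1392] [ 0.991 -0.137 -0.001  0.   ] 2.3
```

```bash
python3 -m handwheel '[[1,0,0.001,0.1,0],[1,0,0.001,0.212,0],[1,0,0.001,0.212,0],[1,0,0.001,0.212,0],[1,0,0.001,0.212,0],[-1,0,0.001,0.212,0],[-1,0,0.001,0.212,0],[-1,0,0.001,0.212,0],[-1,0,0.001,0.212,0],[-1,0,0.001,0.212,0]]' 40
python3 -m handwheel '[[-1,0,0,0,0],[-1,0,0,0,0],[-1,0,0,0,0],[-1,0,0,0,0],[-1,0,0,-0.1,0],[-1,0,0,-0.2,0],[-1,0,0,-0.3,0],[-1,0,0,-0.3,0],[-1,0,0,-0.3,0]]'
python3 - <<'E'
from h import *
T=snap('top');S=snap('side')
c=S['img'][100:340,280:600];c=cv2.resize(c,None,fx=2.5,fy=2.5)
cv2.imwrite('pics/g1.png',c[:,:,::-1])
E
python3 go.py .4655 .2487 .18
```

```text
clock: 3.3
ee_pos: [0.6468, -0.0245, 0.0352]
tool_rot: [0.991, -0.137, 0.001, -0.0]
force: [-0.0, 0.6, 4.1]
opening: 0.0318
gripper_force: 39.7
clock: 4.2
ee_pos: [0.6467, -0.0242, 0.1854]
tool_rot: [0.99, -0.138, 0.001, -0.001]
force: [-0.2, 0.2, -1.2]
opening: 0.0317
gripper_force: 39.8
shares [-0.4949 -0.4273  0.0063] [ 0.6454 -0.0243  0.1825] [ 0.99  -0.138 -0.002  0.   ] 4.3
```

View pics/g1.png

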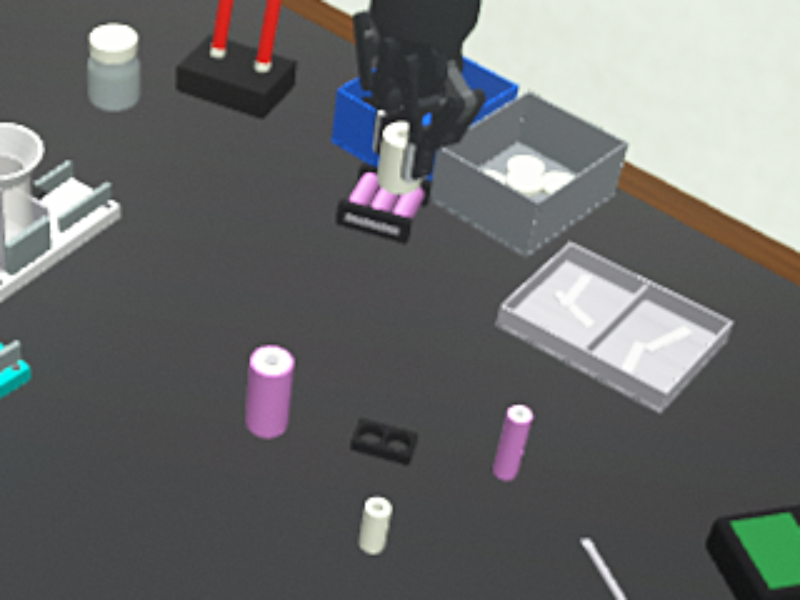

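The spacer is held upright in the fingers at crop (400,160), and the cell and slim parts are undisturbed. Next: carry it over the funnel.

```bash
python3 -m handwheel '[[-1,-0.495,-0.427,0,0],[-1,-0.495,-0.427,0,0],[-1,-0.495,-0.427,0,0],[-1,-0.495,-0.427,0,0],[-1,-0.495,-0.427,0,0],[-1,-0.495,-0.427,0,0],[-1,-0.495,-0.427,0,0],[-1,-0.495,-0.427,0,0],[-1,-0.495,-0.427,0,0],[-1,-0.495,-0.427,0,0]]'
python3 go.py .4655 .2487 .141
python3 - <<'E'
from h import *
T=snap('top');S=snap('side')
a=cv2.resize(T['img'][160:280,150:256],(400,453));b=cv2.resize(S['img'][100:220,230:336],(400,453))
cv2.imwrite('pics/o1.png',np.hstack([a,b])[:,:,::-1])
E
```

```text
clock: 5.3
ee_pos: [0.4662, 0.2476, 0.1833]
tool_rot: [0.99, -0.138, -0.001, 0.001]
force: [1.0, -0.1, -0.3]
opening: 0.0316
gripper_force: 39.9
shares [-0.0019 -0.0019  0.0846] [0.4662 0.2476 0.1833] [ 0.99  -0.138 -0.001  0.001] 5.3
```

View pics/o1.png

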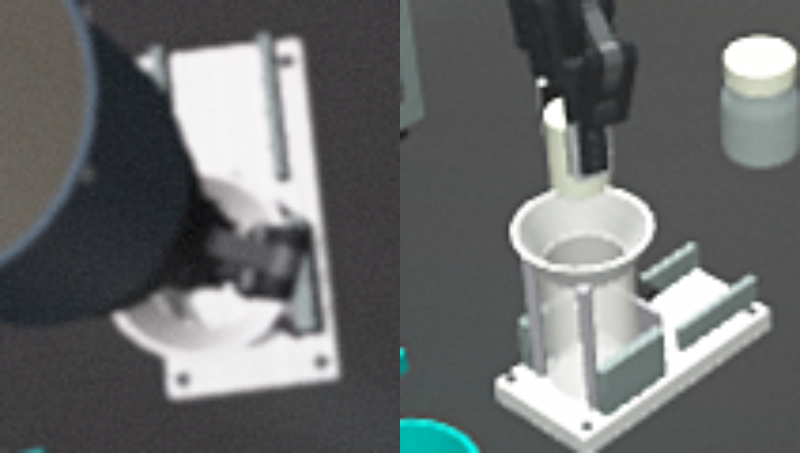

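The spacer hangs centred over the funnel mouth (right half (580,180) over rim centre (582,228)). Next: lower and release.

```bash
python3 -m handwheel '[[-1,-0.001,-0.001,0.084,0],[-1,-0.001,-0.001,0.084,0],[-1,-0.001,-0.001,0.084,0],[-1,-0.001,-0.001,0.084,0],[-1,-0.001,-0.001,0.084,0],[0.1,-0.001,-0.001,0.084,0],[0.1,-0.001,-0.001,0.084,0],[0.1,-0.001,-0.001,0.084,0],[1,-0.001,-0.001,0.084,0],[1,-0.001,-0.001,0.084,0]]'
python3 -m handwheel '[[1,0,0,-0.1,0],[1,0,0,-0.2,0],[1,0,0,-0.2,0],[1,0,0,-0.2,0],[1,0,0,-0.2,0]]'
python3 go.py .4963 -.0425 .2
```

```text
clock: 6.4
ee_pos: [0.4659, 0.2491, 0.1423]
tool_rot: [0.991, -0.137, 0.0, 0.0]
force: [0.2, 0.5, 1.4]
opening: 0.074
gripper_force: 0.0
clock: 6.9
ee_pos: [0.4654, 0.2488, 0.2413]
tool_rot: [0.991, -0.137, -0.001, 0.001]
force: [0.7, 1.0, -0.9]
opening: 0.0854
gripper_force: 0.0
shares [0.2183 0.5436 0.0831] [0.4654 0.2488 0.2413] [ 0.991 -0.137 -0.001  0.001] 6.9
```

```bash
python3 -m handwheel '[[1,0.218,0.544,0.083,0],[1,0.218,0.544,0.083,0],[1,0.218,0.544,0.083,0],[1,0.218,0.544,0.083,0],[1,0.218,0.544,0.083,0],[1,0.218,0.544,0.083,0],[1,0.218,0.544,0.083,0],[1,0.218,0.544,0.083,0],[1,0.218,0.544,0.083,0]]'
python3 go.py .4963 -.0425 .055
python3 - <<'E'
from h import *
T=snap('top');S=snap('side')
a=cv2.resize(T['img'][160:280,150:256],(400,453));b=cv2.resize(S['img'][100:220,230:336],(400,453))
cv2.imwrite('pics/o2.png',np.hstack([a,b])[:,:,::-1])
E
```

```text
clock: 7.8
ee_pos: [0.4964, -0.0419, 0.2001]
tool_rot: [0.991, -0.137, -0.001, 0.0]
force: [-0.6, -0.6, 0.3]
opening: 0.0855
gripper_force: 0.0
shares [0.0005 0.0011 0.2903] [ 0.4964 -0.0419  0.2001] [ 0.991 -0.137 -0.001  0.   ] 7.8
```

View pics/o2.png

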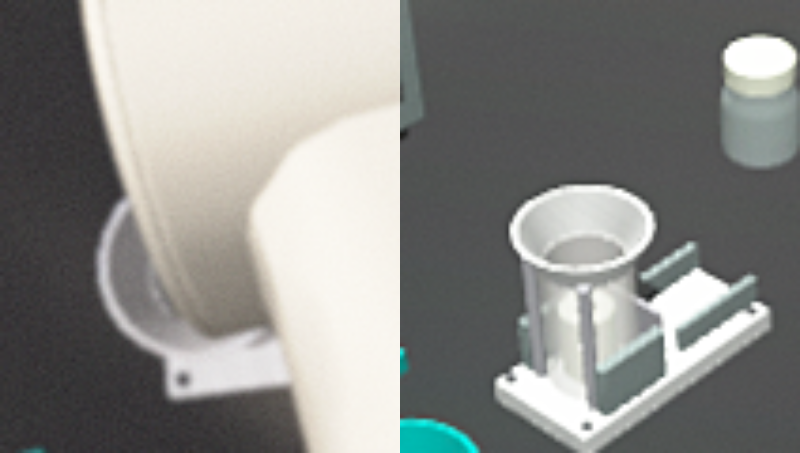

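Through the clear tube, the spacer stands upright at the bottom, with its top at about (583,305) in the right half. Next: grasp the cell.

```bash
python3 -m handwheel '[[1,0,0.001,0.1,0],[1,0,0.001,0.2,0],[1,0,0.001,0.287,0],[1,0,0.001,0.287,0],[1,0,0.001,0.287,0],[-1,0,0.001,0.287,0],[-1,0,0.001,0.287,0],[-1,0,0.001,0.287,0],[-1,0,0.001,0.287,0],[-1,0,0.001,0.287,0]]' 50
python3 -m handwheel '[[-1,0,0,0,0],[-1,0,0,0,0],[-1,0,0,0,0],[-1,0,0,0,0],[-1,0,0,-0.1,0],[-1,0,0,-0.2,0],[-1,0,0,-0.3,0],[-1,0,0,-0.3,0],[-1,0,0,-0.3,0]]'
python3 go.py .4655 .2487 .207
```

```text
clock: 8.9
ee_pos: [0.4975, -0.0427, 0.0586]
tool_rot: [0.991, -0.137, 0.001, -0.0]
force: [-0.7, 0.7, 7.8]
opening: 0.0315
gripper_force: 49.1
clock: 9.8
ee_pos: [0.4969, -0.0426, 0.2083]
tool_rot: [0.99, -0.138, 0.001, -0.001]
force: [-0.6, -1.1, -1.7]
opening: 0.0322
gripper_force: 50.0
shares [-0.2192 -0.5435  0.003 ] [ 0.4969 -0.0426  0.2083] [ 0.99  -0.138  0.001 -0.001] 9.8
```

```bash
python3 -m handwheel '[[-1,-0.219,-0.543,0,0],[-1,-0.219,-0.543,0,0],[-1,-0.219,-0.543,0,0],[-1,-0.219,-0.543,0,0],[-1,-0.219,-0.543,0,0],[-1,-0.219,-0.543,0,0],[-1,-0.219,-0.543,0,0],[-1,-0.219,-0.543,0,0],[-1,-0.219,-0.543,0,0]]'
python3 go.py .4655 .2487 .143
python3 - <<'E'
from h import *
S=snap('side')
cv2.imwrite('pics/o3.png',cv2.resize(S['img'][80:220,220:346],(500,556))[:,:,::-1])
E
```

```text
clock: 10.7
ee_pos: [0.4647, 0.2472, 0.2061]
tool_rot: [0.99, -0.138, -0.001, 0.001]
force: [0.7, -0.6, -1.2]
opening: 0.0315
gripper_force: 50.3
shares [ 0.0009 -0.0035  0.1262] [0.4647 0.2472 0.2061] [ 0.99  -0.138 -0.001  0.001] 10.7
```

View pics/o3.png

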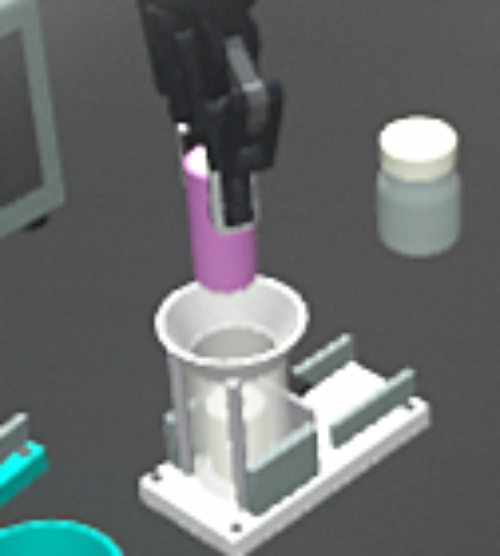

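The cell hangs upright above the funnel (bottom (225,280), rim centre (232,320), along the image's vertical lean), so it is in line. Next: lower into the bore and release.

```bash
python3 -m handwheel '[[-1,0.001,-0.002,0.05,0],[-1,0.001,-0.002,0.09,0],[-1,0.001,-0.002,0.126,0],[-1,0.001,-0.002,0.126,0],[-1,0.001,-0.002,0.126,0],[-1,0.001,-0.002,0.126,0]]'
python3 -m handwheel '[[0.1,0,0,0,0],[0.1,0,0,0,0],[0.1,0,0,0,0],[1,0,0,0,0],[1,0,0,0,0],[1,0,0,0,0],[1,0,0,-0.1,0],[1,0,0,-0.2,0],[1,0,0,-0.3,0],[1,0,0,-0.3,0]]'
python3 go.py .35 .05 .29
```

```text
clock: 11.35
ee_pos: [0.4667, 0.249, 0.1456]
tool_rot: [0.99, -0.138, 0.001, -0.001]
force: [0.6, -0.2, -1.2]
opening: 0.0315
gripper_force: 50.3
clock: 12.35
ee_pos: [0.4686, 0.2501, 0.3024]
tool_rot: [0.99, -0.137, 0.006, -0.005]
force: [-0.2, 1.1, 0.2]
opening: 0.0855
gripper_force: 0.0
shares [-0.1195  0.4498  0.0188] [0.4686 0.2501 0.3024] [ 0.99  -0.137  0.006 -0.005] 12.35
```

```bash
python3 -m handwheel '[[1,-0.7,-0.36,0,0],[1,-0.7,-0.36,0,0],[1,-0.7,-0.36,0,0],[1,-0.7,-0.36,0,0],[1,-0.7,-0.36,0,0],[1,-0.7,-0.36,0,0],[1,-0.7,-0.36,0,0],[1,-0.7,-0.36,0,0],[1,-0.7,-0.36,0,0],[1,-0.7,-0.36,0,0]]'
python3 - <<'E'
from h import *
T=snap('top');S=snap('side')
a=cv2.resize(T['img'][160:280,150:256],(400,453));b=cv2.resize(S['img'][100:220,230:336],(400,453))
cv2.imwrite('pics/o4.png',np.hstack([a,b])[:,:,::-1])
for z in(.015,.06,.13): print(z,[( round((u-230)*400/106),round((v-100)*453/120)) for u,v in [proj(S,[.4655,.2487,z])]])
E
```

```text
clock: 13.35
ee_pos: [0.1773, 0.518, 0.2938]
tool_rot: [0.991, -0.136, 0.0, 0.001]
force: [0.5, -1.1, 0.4]
opening: 0.0852
gripper_force: 0.0
0.015 [(194, 372)]
0.06 [(189, 311)]
0.13 [(180, 209)]
```

View pics/o4.png

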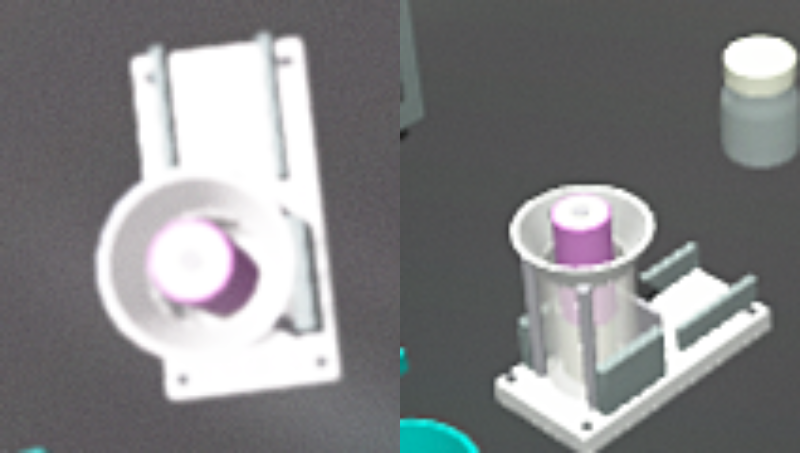

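The cell stands upright on the spacer with its button up. Its top in the right half is at (581,211), against (580,209) predicted for z = 0.13. The gripper is clear, so I'm handing in.

```bash
python3 -c "
from bench import *
print(sign_off())"
```

```text
the job is handed in; nothing more can be done
None
```

The job is handed in at about 13.5 s on the clock: the last pictures show the thick spacer at the bottom of the tube and the thick cell upright on it, button up, but the hand-in returned no verdict.

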